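# Find the key that opens the cash box

## Task

The blue cash box is locked and the three keys in the wooden stand have got mixed up: only one of them turns its lock. Try them one at a time, setting each key that will not turn aside in the beige cup (or back in the stand), until one turns the lock clockwise to its stop; leave that key in the lock and swing the lid up by its steel bar until it stands well open, at least 50 degrees, on its own. Leave everything else on the table where it is.

Things in the scene. Friction and masses are not known exactly. Their poses are not given: they have to be found in the camera images.
- key_yellow_head (a point): centre of the yellow head (10 mm thick in x, 24 wide in y, 32 high; grip its thickness) of a steel key standing in the stand. A 15 mm collar's underside, 28 mm below this point, is the stop. Below it a blade 37 long, 20 wide (y), 4 thick (x), tip tapered. z points up the key; half a turn about z is the same. 45 g. Which slot it is in and which key fits the lock vary
- key_red_head (a point): centre of the red head (10 mm thick in x, 24 wide in y, 32 high; grip its thickness) of a steel key standing in the stand. A 15 mm collar's underside, 28 mm below this point, is the stop. Below it a blade 37 long, 20 wide (y), 4 thick (x), tip tapered. z points up the key; half a turn about z is the same. 45 g. Which slot it is in and which key fits the lock vary
- key_green_head (a point): centre of the green head (10 mm thick in x, 24 wide in y, 32 high; grip its thickness) of a steel key standing in the stand. A 15 mm collar's underside, 28 mm below this point, is the stop. Below it a blade 37 long, 20 wide (y), 4 thick (x), tip tapered. z points up the key; half a turn about z is the same. 45 g. Which slot it is in and which key fits the lock vary
- lock (a point): keyway centre on top of the brass lock (40 mm disc), 96.5 mm above the table in the cash box's front deck. Axes: the box's, x to its hinge, y to its left, z up. Locked, the 22.6 x 6 mm keyway runs along y, its mouth chamfered: the key goes straight down, wide side along y, until its collar rests on the lock. All keys go in; a wrong one stops dead within 0.2 rad, however hard it is twisted; turn it back before drawing it out
- lock_plug (a joint): angle of the lock, rad: 0 locked, grows clockwise seen from above (about -z) when the fitting key turns it (0.05 N m; it lags the key by about 0.12 rad of play), end stop 1.4; above 0.8 its tongue frees the lid. A white dot on it then goes from the red mark to the green one. Stays where it is left; once turned, it holds the key
- cash_lid (a joint): angle of the cash box's lid, rad: 0 shut, grows as it swings up and back, end stop 1.6; held shut by the lock. A stiff hinge keeps it where it is left; lifting it takes about 7 N at the handle
- lid_handle (a point): middle of the round steel pull bar on the lid, 10 mm thick, 80 mm long along y, its axis 34 mm above the lid's top. It moves on a circle about lid_hinge: with the lid shut, the hinge lies 115 mm further in x and 42 mm lower. Axes turn with the lid: x to the hinge, y along the bar, z out of the lid's top
- lid_hinge (a point): point on the lid's hinge line (along y) at the back of the blue cash box, straight behind the handle, 87 mm above the table. Axes turn with the lid. The box is 210 mm deep (x), 250 mm wide (y), 95 mm high, and fixed
- key_stand: fixed wooden key stand, 50 mm (x) by 160 mm (y), 52 mm high, origin at the middle of its underside; three slots in a row along y, 50 mm apart, hold the keys upright with their wide sides along the row
- cup_centre (a point): centre, half-way up, of the beige open cup, 93 mm across the rim, 64 mm high, about 50 mm across its inner floor; 0.17 kg, loose on the table
- order_pad: spiral order pad with purple cover, 140 x 99 x 14 mm; bystander, origin at the middle of its underside
- pen_a: white ball pen, 145 mm long; bystander, origin at the middle of its underside
- calculator: grey desk calculator, 125 x 78 x 16 mm; bystander, origin at the middle of its underside
- tape_roll: roll of brown packing tape, 92 mm across, 48 mm high; bystander, origin at the middle of its underside
- stapler: black stapler, 133 mm long, 50 mm high; bystander, origin at the middle of its underside
- dip_cup_c: small white cup, 76 mm across, 47 mm high; bystander, origin at the middle of its underside
There are look-alikes about, which are no part of the job. What is shaped like the part that bears cup_centre but orange is not meant.

How it is judged:
On the way, in this order (a step that is already met when the one before it is completed fails the run):
1. a key has turned the lock clockwise to its stop while the lid is still shut (value of joint lock_plug above 1.1 rad and value of joint cash_lid below 0.1 rad and ((horizontal distance between key_yellow_head and lock below 0.01 m and z of key_yellow_head in the frame of lock between 0.02 and 0.038 m) or (horizontal distance between key_red_head and lock below 0.01 m and z of key_red_head in the frame of lock between 0.02 and 0.038 m) or (horizontal distance between key_green_head and lock below 0.01 m and z of key_green_head in the frame of lock between 0.02 and 0.038 m))), for 0.1 s.
2. the lid stands open (value of joint cash_lid above 0.8 rad), for 0.2 s.
At the end, for the whole second after the job is handed in: The lock is turned clockwise by more than 1.1 rad with a key fully in it (head within 10 mm of the lock's axis, collar down to within 10 mm); the lid is open by more than 0.8 rad (46 degrees) and at rest; each of the other two keys is in the upright beige cup or standing in a slot of the stand (value of joint lock_plug above 1.1 rad and value of joint cash_lid above 0.8 rad and ((horizontal distance between key_yellow_head and lock below 0.01 m and z of key_yellow_head in the frame of lock between 0.02 and 0.038 m) or (horizontal distance between key_red_head and lock below 0.01 m and z of key_red_head in the frame of lock between 0.02 and 0.038 m) or (horizontal distance between key_green_head and lock below 0.01 m and z of key_green_head in the frame of lock between 0.02 and 0.038 m)) and ((horizontal distance between key_yellow_head and lock below 0.01 m and z of key_yellow_head in the frame of lock between 0.02 and 0.038 m) or (horizontal distance between key_yellow_head and cup_centre below 0.05 m and height (world z) of key_yellow_head below 0.115 m and angle between cup_centre's own z axis and vertical below 0.15 rad) or (x of key_yellow_head in the frame of key_stand between -0.012 and 0.012 m and y of key_yellow_head in the frame of key_stand between -0.065 and 0.065 m and z of key_yellow_head in the frame of key_stand between 0.07 and 0.092 m)) and ((horizontal distance between key_red_head and lock below 0.01 m and z of key_red_head in the frame of lock between 0.02 and 0.038 m) or (horizontal distance between key_red_head and cup_centre below 0.05 m and height (world z) of key_red_head below 0.115 m and angle between cup_centre's own z axis and vertical below 0.15 rad) or (x of key_red_head in the frame of key_stand between -0.012 and 0.012 m and y of key_red_head in the frame of key_stand between -0.065 and 0.065 m and z of key_red_head in the frame of key_stand between 0.07 and 0.092 m)) and ((horizontal distance between key_green_head and lock below 0.01 m and z of key_green_head in the frame of lock between 0.02 and 0.038 m) or (horizontal distance between key_green_head and cup_centre below 0.05 m and height (world z) of key_green_head below 0.115 m and angle between cup_centre's own z axis and vertical below 0.15 rad) or (x of key_green_head in the frame of key_stand between -0.012 and 0.012 m and y of key_green_head in the frame of key_stand between -0.065 and 0.065 m and z of key_green_head in the frame of key_stand between 0.07 and 0.092 m)) and velocity of joint cash_lid below 0.05 rad/s); the robot touches nothing.
It fails at once if a bystander (pad, pen, calculator, tape, stapler or white cup) is moved by more than 30 mm (distance of any of order_pad, pen_a, calculator, tape_roll, stapler, dip_cup_c from where it was at the start of the episode above 0.03 m).
It also fails if it takes over 72 s, if anything falls off the work surface, if the arm or the gripper's body presses on something with over 40 N, if the wrist force passes 120 N, or if a joint passes its speed limit or range.

## Robot

A 7-joint arm with a two-finger parallel gripper is mounted at the origin on a cart in front of the work surface, level with it; the furniture and walls round the work are solid. World frame = base frame: x ahead of the robot, y to its left, z up, the work surface at z = 0. Lengths are in m, angles in rad, forces in N, time in s.
With the tool pointing down it reaches from about 0.4 to 0.875 m from the base axis. Payload 19.3 kg.
Tool frame: the origin (TCP) lies between the finger pads; the fingertips stand 17 mm ahead of it and the grasp point (between the pads) lies 2 mm behind it; z points along the fingers, x is the direction in which the jaws open and shut, and the axes are right-handed (so a half turn about z gives the same grasp; the last joint's range is limited). The gripper opens to 85 mm and grips with 20 to 120 N. Pads are 22 mm wide; open, the fingers measure 114 mm over their backs; the gripper's body (76 mm by 85 mm) begins 54 mm behind the grasp point. The pads swing forward as they close: fully open they stand 13 mm farther back than shut.
Start: joints at [-1.342, 0.521, -0.036, 1.599, 0.021, 1.021, -0.113], TCP at [0.184, 0.597, 0.217] pointing down, gripper open.
Joint ranges: [-2.91, 2.91], [-0.3, 2.13], [-1.5, 1.42], [0.17, 2.43], [-1.26, 4.41], [0.16, 1.93], [-2.52, 2.52]. Speed limits (rad/s): [1.89, 1.89, 2.39, 2.39, 3.01, 3.01, 3.01].

## Interface

Orientations are given as [roll, pitch, yaw] about the fixed x, y, z axes, in that order (R = Rz(yaw) Ry(pitch) Rx(roll)).
In Python, from workcell import bot gives the robot as it stands. The module is installed in compiled form; this text tells all that it offers.
- The arm moves only by the tool arm_command, never from a script. Its argument "targets" is a list of rows, each a list of 6 numbers: the shift along the tool's x, y, z in mm, then the turn, a rotation vector about the tool's x, y, z in degrees. In form: [[x, y, z, wx, wy, wz], ...]. A call has 1 to 8 rows; each row shifts and turns the pose as measured when the row begins, along the tool's axes as they then stand; what a row does not reach is not made up. A row lasts 1/10 s, in which the tool goes at most 50 mm and 8.59 degrees, less where a joint would pass 70% of its speed; a pose out of reach is approached as far as the arm can. A call is refused whole if a number of a shift passes 50 or a number of a turn 8.59, either way. A call with a gripper value outside its range is refused whole. "grip" is the opening in per cent of the stroke, from 0 (shut) to 100 (fully open), set as the call begins (left out, the last holds). The fingers move at their own pace and stop on an object; "grip_force" is the grip in N (left out, the last holds). Time passes only in rows, so rows that do not move let the fingers close. It gives the time, the measured TCP pose, the force and the opening at its end, in the units of the state.
- bot.observe(): the state, without advancing time (a new reading comes with each control period).
- bot.grab_frame(name): name is "scene" or "top" or "wrist"; returns a dict with "color" (400x640x3 uint8, red, green, blue), "depth" (400x640 float32, m along the optical axis (not along the pixel's ray), 0 where there is no reading), "fov_y" (degrees; the focal length in pixels is half the picture's height over the tangent of half this angle, whatever the lens; pixels are square), "cx", "cy" (the principal point, pixels), "R" (3x3) and "t" (3): a world point X has camera coordinates R X + t; the wrist camera has in their place "hand_eye" (4x4, takes a point from camera to tool coordinates, whose origin is the TCP and whose axes are the tool frame's). Camera axes: x right, y down, z forward; pixel columns grow to the right and rows downward; lengths in m; the calibration is good to about 2 mm. A picture is of the moment at which its call begins: read the wrist's pose just before it.
- bot.job_done(): hands the job in, once; it reports no verdict.
The state is a dict: "clock": time; "qpos": joint angles; "qd": joint speeds; "joint_efforts": joint torques, N m; "position": TCP position; "tool_rot": TCP orientation; "force": force on the tool from outside, world axes, zero at the start; "moment": the same for the moment, N m; "grip_width": finger opening in m.
Only numpy, scipy, OpenCV 4.12 (cv2) and the standard library are available. Lean on these libraries where they do the work, as an engineer would, in place of code of your own. Each camera call takes 0.05 s, during which the arm holds its last target. There are 200 camera calls.

## Working session

There is one attempt and no reset: what is moved stays moved. The work goes in short steps, Python scripts to look and compute and a tool call to move; the robot and the scene stay as the last step left them, time stands still between calls to the robot, and variables do not carry over. Pictures are saved under pics/ and viewed, about 8 in all and at most 12, crops included, and the job is handed in when it is done.

Besides the shell and the picture viewer there is one more tool, called in YAML: its name, and indented under it one key for each argument. arm_command: Moves the arm, as the interface text tells. Its arguments: {"type":"object","properties":{"targets":{"type":"array"},"grip":{"type":"number"},"grip_force":{"type":"number"}},"required":["targets"]}

```bash
mkdir -p pics
cat > h.py <<'E'
import numpy as np, cv2
from workcell import bot
from scipy.spatial.transform import Rotation as Ro
def grab(n):
    s=bot.observe(); f=bot.grab_frame(n); f['s']=s
    return f
def cloud(f):
    d=f['depth']; h,w=d.shape; fl=h/2/np.tan(np.radians(f['fov_y'])/2)
    v,u=np.mgrid[:h,:w]; P=np.stack([(u-f['cx'])*d/fl,(v-f['cy'])*d/fl,d],-1)
    if 'R' in f and f.get('R') is not None: return (P-f['t'])@np.array(f['R'])
    H=np.array(f['hand_eye']); P=P@H[:3,:3].T+H[:3,3]
    s=f['s']; R=rot(s); return P@R.T+np.array(s['position'])
def rot(s): return Ro.from_euler('xyz',s['tool_rot']).as_matrix()
def save(n,im): cv2.imwrite('pics/'+n,im[...,::-1])
E
python3 - <<'E'
from h import *
import pickle
s=bot.observe(); print({k:np.round(v,3) for k,v in s.items()})
for n in('scene','top'):
    f=grab(n); save(n+'0.png',f['color']); pickle.dump(f,open(n+'.pkl','wb'))
E
```

```text
{'clock': np.float64(0.0), 'qpos': array([-1.342,  0.522, -0.036,  1.6  ,  0.021,  1.021, -0.113]), 'qd': array([-0.   , -0.   , -0.001, -0.   , -0.001,  0.   , -0.001]), 'joint_efforts': array([-1.0000e-03, -9.2710e+01,  1.9790e+00, -3.6993e+01,  1.8000e-02,
        8.0000e-03, -0.0000e+00]), 'position': array([0.184, 0.597, 0.217]), 'tool_rot': array([3.142e+00, 1.000e-03, 1.272e+00]), 'force': array([-0.156,  0.581, -0.54 ]), 'moment': array([-0.041,  0.014, -0.037]), 'grip_width': np.float64(0.086)}
```

View pics/scene0.png

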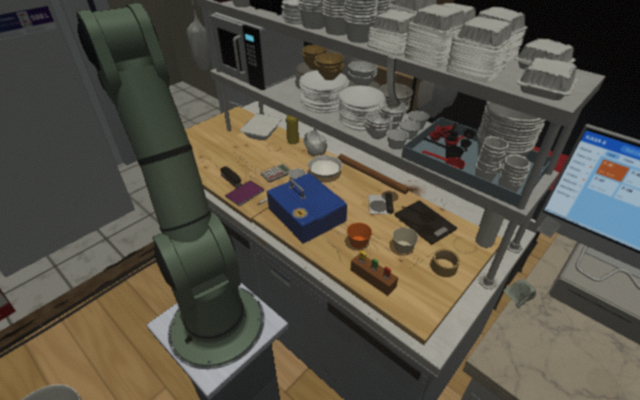

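View pics/top0.png

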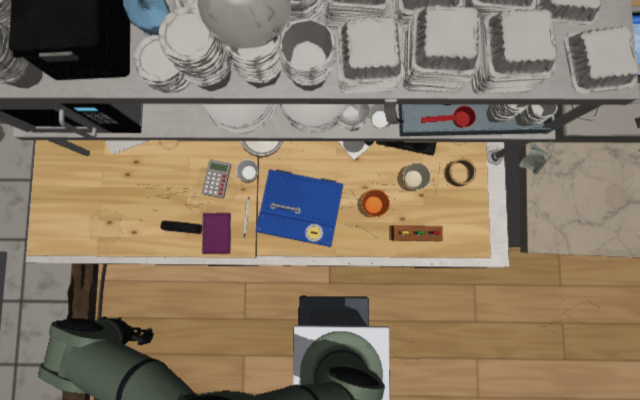

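Top view: stand with three keys at (415,233); lock at (314,232); bar at (285,208). Cup candidates are beige/grey at (413,177), orange at (373,203, look-alike), tape at (459,172) and small white at (247,170); I choose (413,177).

Run:
```python
from h import *
import pickle
f=pickle.load(open('top.pkl','rb'));C=cloud(f);I=f['color']
hsv=cv2.cvtColor(I,cv2.COLOR_RGB2HSV)
print('cam',-np.array(f['R']).T@f['t'])
for n,(u,v) in dict(stand=(415,233),lock=(314,232),barL=(272,206),barR=(298,210),cup=(413,177),orange=(373,203),tape=(459,172),white=(247,170),shelf=(350,130),shelf2=(350,118),stapler=(180,227),pad=(216,232),tbl=(350,220)).items(): print(n,C[v,u].round(3))
x0,z=C[...,0],C[...,2]
# key heads
reg=(C[...,2]>0.055)&(C[...,2]<.13)
sub=np.zeros(I.shape[:2],bool);sub[222:245,385:447]=1
for n,(a,b) in dict(red=(0,6),red2=(172,180),yellow=(20,35),green=(45,85)).items():
    m=sub&(hsv[...,0]>=a)&(hsv[...,0]<=b)&(hsv[...,1]>120)&(z>.06)
    if m.any(): print(n,m.sum(),np.median(C[m],0).round(4),C[m].max(0).round(3), np.argwhere(m).mean(0))
m=sub&(z>.035)&(z<.06); p=C[m]; r=cv2.minAreaRect((p[:,:2]*1000).astype(np.float32)); print('stand',m.sum(),r,np.median(p[:,2]))
m=(hsv[...,0]>105)&(hsv[...,0]<128)&(hsv[...,1]>120)&(z>.07)&(z<.12)&(np.arange(640)[None]>250)&(np.arange(640)[None]<350)
p=C[m];print('box',m.sum(),cv2.minAreaRect((p[:,:2]*1000).astype(np.float32)),np.median(p[:,2]))
sub=np.zeros_like(m);sub[160:195,393:433]=1
m=sub&(z>.05)&(z<.08);p=C[m];print('cup',m.sum(),cv2.minEnclosingCircle((p[:,:2]*1000).astype(np.float32)),p[:,2].max())
sub[:]=0;sub[220:246,302:326]=1
m=sub&(hsv[...,0]<40)&(z>.085);p=C[m];print('lockdisc',m.sum(),cv2.minEnclosingCircle((p[:,:2]*1000).astype(np.float32)),np.median(p,0))
a=cv2.resize(I[150:260,245:465],None,fx=3.6,fy=3.6,interpolation=cv2.INTER_CUBIC);save('crop.png',a)
m=(z>.2)&(z<2.5)&(np.arange(400)[:,None]<150)
print('shelf min x',[(h,x0[(z>h)&(z<h+.1)&m&(abs(C[...,1])<.6)].min().round(3) if ((z>h)&(z<h+.1)&m&(abs(C[...,1])<.6)).any() else None) for h in np.arange(.2,1.6,.1)])
```

```text
cam [0.39878648 0.07431127 1.53445895]
stand [ 0.463 -0.241  0.049]
lock [0.461 0.093 0.096]
barL [0.542 0.228 0.116]
barR [0.53  0.144 0.113]
cup [ 0.658 -0.246  0.005]
orange [ 0.566 -0.108  0.006]
tape [ 0.677 -0.406  0.003]
white [0.679 0.33  0.003]
shelf [ 0.718 -0.004  0.385]
shelf2 [ 0.756 -0.005  0.366]
stapler [0.476 0.541 0.05 ]
pad [0.462 0.43  0.008]
tbl [ 0.507 -0.029  0.   ]
red 25 [ 0.4646 -0.295   0.0922] [ 0.468 -0.286  0.1  ] [232.08 435.28]
yellow 21 [ 0.4637 -0.1971  0.0944] [ 0.467 -0.188  0.102] [232.04761905 404.33333333]
green 15 [ 0.4641 -0.2468  0.0951] [ 0.467 -0.238  0.1  ] [232.26666667 420.2       ]
stand 688 ((464.5673522949219, -248.9551239013672), (49.913780212402344, 161.20697021484375), 0.46244221925735474) 0.05168781438356035
box 4315 ((541.5220947265625, 142.13018798828125), (247.30746459960938, 206.86485290527344), 79.1756591796875) 0.09544614247273756
cup 154 ((654.4686279296875, -245.4514923095703), 47.48357391357422) 0.06999823638602666
lockdisc 155 ((439.33624267578125, 86.74312591552734), 42.41276550292969) [0.46069675 0.09276139 0.09596616]
shelf min x [(np.float64(0.2), np.float64(0.712)), (np.float64(0.30000000000000004), np.float64(0.711)), (np.float64(0.4000000000000001), np.float64(0.713)), (np.float64(0.5000000000000001), np.float64(0.694)), (np.float64(0.6000000000000001), np.float64(0.701)), (np.float64(0.7000000000000002), np.float64(0.711)), (np.float64(0.8000000000000003), np.float64(0.713)), (np.float64(0.9000000000000001), None), (np.float64(1.0000000000000002), None), (np.float64(1.1000000000000003), None), (np.float64(1.2000000000000004), None), (np.float64(1.3000000000000003), None), (np.float64(1.4000000000000004), None), (np.float64(1.5000000000000004), np.float64(0.399))]
```

View pics/crop.png

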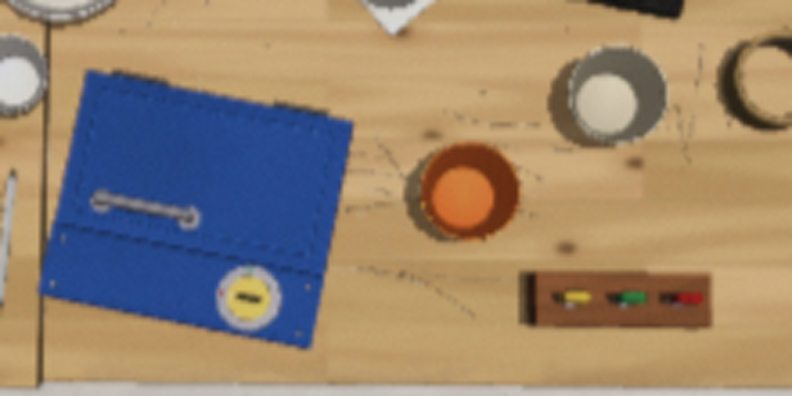

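Box yaw is about -10.8°, box and stand sizes match what was given, and the beige cup is confirmed at crop (615,93), the orange one at (468,190). The shelf front at x≈0.70 makes the cup awkward, so wrong keys go back in the stand.

```bash
cat > plan.py <<'E'
import sys
from h import *
# usage: plan.py "x,y,z,yawdeg[,pitchdeg][,mmstep]" ... ; tool down, yaw of jaws
def goalR(yaw,tilt=0): # tilt about the tool's y axis
    return Ro.from_euler('xyz',[np.pi,0,np.radians(yaw)])*Ro.from_euler('y',tilt,degrees=True)
s=bot.observe(); p=np.array(s['position']); R=Ro.from_euler('xyz',s['tool_rot'])
print('at',p.round(4),np.degrees(s['tool_rot']).round(1),'clock',s['clock'],'q',np.round(s['qpos'],2),'F',np.round(s['force'],1),'M',np.round(s['moment'],2),'w',round(s['grip_width'],4))
for a in sys.argv[1:]:
    g=[float(t) for t in a.split(',')]; st=g[5] if len(g)>5 else 48
    G=goalR(g[3],g[4] if len(g)>4 else 0); d=np.array(g[:3])-p; rv=(R.inv()*G).as_rotvec(degrees=True)
    n=max(1,int(np.ceil(max(np.linalg.norm(d)/1000**-1/st,np.linalg.norm(rv)/8.0))))
    rows=[]
    for i in range(n):
        t=R.inv().apply(d/n*1000); rows.append([float(round(x,1)) for x in t]+[float(round(x,1)) for x in rv/n]); R=R*Ro.from_rotvec(rv/n,degrees=True)
    p=np.array(g[:3]); R=G
    for i in range(0,n,8): print(rows[i:i+8])
E
python3 plan.py .45,.30,.25,0 .4645,-.199,.22,0
```

```text
at [0.184  0.597  0.2168] [1.80e+02 1.00e-01 7.29e+01] clock 0.1 q [-1.34  0.52 -0.04  1.6   0.02  1.02 -0.11] F [-0.1  0.7 -0.8] M [ 0.04 -0.01  0.02] w 0.0849
[[-20.6, 34.2, -3.3, 0.0, 0.0, 7.3], [-16.1, 36.5, -3.3, 0.0, 0.0, 7.3], [-11.3, 38.2, -3.3, 0.0, 0.0, 7.3], [-6.4, 39.4, -3.3, 0.0, 0.0, 7.3], [-1.3, 39.9, -3.3, 0.0, 0.0, 7.3], [3.8, 39.7, -3.3, 0.0, 0.0, 7.3], [8.8, 38.9, -3.3, 0.0, 0.0, 7.3], [13.6, 37.5, -3.3, 0.0, 0.0, 7.3]]
[[18.3, 35.4, -3.3, 0.0, 0.0, 7.3], [22.6, 32.8, -3.3, 0.0, 0.0, 7.3]]
[[1.3, 45.4, 2.7, 0.0, 0.0, 0.0], [1.3, 45.4, 2.7, 0.0, 0.0, 0.0], [1.3, 45.4, 2.7, 0.0, 0.0, 0.0], [1.3, 45.4, 2.7, 0.0, 0.0, 0.0], [1.3, 45.4, 2.7, 0.0, 0.0, 0.0], [1.3, 45.4, 2.7, 0.0, 0.0, 0.0], [1.3, 45.4, 2.7, 0.0, 0.0, 0.0], [1.3, 45.4, 2.7, 0.0, 0.0, 0.0]]
[[1.3, 45.4, 2.7, 0.0, 0.0, 0.0], [1.3, 45.4, 2.7, 0.0, 0.0, 0.0], [1.3, 45.4, 2.7, 0.0, 0.0, 0.0]]
```

arm_command:
  targets:
    - [-21,34,-3,0,0,7.3]
    - [-16,36.5,-3,0,0,7.3]
    - [-11,38,-3,0,0,7.3]
    - [-6,39,-3,0,0,7.3]
    - [-1,40,-3,0,0,7.3]
    - [4,40,-3,0,0,7.3]
    - [9,39,-3,0,0,7.3]
    - [13.6,37.5,-3,0,0,7.3]

```text
clock: 0.9
position: [0.3962, 0.3511, 0.2386]
tool_rot: [3.14, 0.005, 0.224]
force: [0.5, 0.4, 0.1]
grip_width: 0.0852
```

arm_command:
  targets:
    - [18,35,-3,0,0,7.3]
    - [22.6,33,-3,0,0,7.3]
    - [1,45,3,0,0,0]
    - [1,45,3,0,0,0]
    - [1,45,3,0,0,0]
    - [1,45,3,0,0,0]
    - [1,45,3,0,0,0]
    - [1,45,3,0,0,0]

```text
clock: 1.7
position: [0.4425, 0.0077, 0.2267]
tool_rot: [3.138, 0.003, -0.047]
force: [0.6, -0.3, -0.2]
grip_width: 0.0853
```

```bash
python3 plan.py .4645,-.199,.2,0
```

```text
at [0.4425 0.0077 0.2267] [179.8   0.2  -2.7] clock 1.7 q [-0.55  0.24  0.48  2.06 -0.14  0.88 -0.04] F [ 0.6 -0.3 -0.2] M [ 0.04 -0.12 -0.  ] w 0.0853
[[6.4, 41.1, 5.5, 0.0, 0.0, -0.5], [6.0, 41.1, 5.4, 0.0, 0.0, -0.5], [5.6, 41.2, 5.4, 0.0, 0.0, -0.5], [5.2, 41.2, 5.4, 0.0, 0.0, -0.5], [4.8, 41.3, 5.4, 0.0, 0.0, -0.5]]
```

Run:
```python
from h import *
import pickle
f=grab('wrist'); print(np.array(f['hand_eye']).round(3)); save('w1.png',f['color']); pickle.dump(f,open('w1.pkl','wb'))
C=cloud(f); 
for u,v in((0,0),(639,0),(0,399),(639,399),(320,200)): print(u,v,C[v,u].round(3))
```

```text
[[ 1.     0.001 -0.001  0.001]
 [-0.001  0.96   0.282 -0.072]
 [ 0.001 -0.282  0.96  -0.156]
 [ 0.     0.     0.     1.   ]]
0 0 [-0.699  0.544 -0.78 ]
639 0 [ 0.829  0.197 -0.002]
0 399 [-1.196 -1.169 -0.638]
639 399 [ 0.982 -0.418  0.013]
320 200 [ 0.439 -0.033 -0.001]
```

View pics/w1.png

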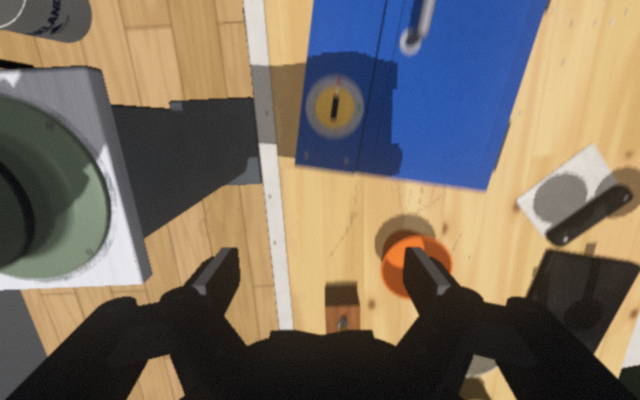

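The wrist view shows the lock at (335,107) with its keyway along the box's y, the red mark at (337,78), and the orange cup at (415,267).

```bash
cat > lockm.py <<'E'
from h import *
import pickle,sys
def lock(f,zc=.0965,guess=(.461,.093)):
    C=cloud(f);hsv=cv2.cvtColor(f['color'],cv2.COLOR_RGB2HSV)
    near=(np.hypot(C[...,0]-guess[0],C[...,1]-guess[1])<.03)&(C[...,2]>.07)&(C[...,2]<.12)
    blue=(hsv[...,0]>100)&(hsv[...,0]<130)&(hsv[...,1]>120)
    # ring+disc = non-blue region, ellipse fit
    m=(near&~blue).astype(np.uint8); c=max(cv2.findContours(m,0,1)[0],key=cv2.contourArea)
    e=cv2.fitEllipse(c); u,v=e[0]; P=C[int(round(v)),int(round(u))]
    print('ring px',np.round(e,1) if 0 else e,'P',P.round(4), 'pts med',np.median(C[m>0],0).round(4))
    yel=near&(hsv[...,0]>15)&(hsv[...,0]<35)&(hsv[...,1]>100); print('brass mean',np.argwhere(yel).mean(0)[::-1],C[yel].mean(0).round(4),cv2.minEnclosingCircle((C[yel][:,:2]*1000).astype(np.float32)))
    d=near&(f['color'].max(2)<60)&(np.hypot(C[...,0]-P[0],C[...,1]-P[1])<.014); q=C[d][:,:2]
    if len(q)>5:
        print('keyway',d.sum(),q.mean(0).round(4),cv2.minAreaRect((q*1000).astype(np.float32)))
    return C
f=pickle.load(open('w1.pkl','rb'));C=lock(f)
hsv=cv2.cvtColor(f['color'],cv2.COLOR_RGB2HSV)
m=(hsv[...,0]>100)&(hsv[...,0]<130)&(hsv[...,1]>120)&(abs(C[...,2]-.095)<.006)&(C[...,0]<.8)
# near (right, -y) edge of the box: in rows, lowest blue pixel per column
print(m.sum()); xs=[];ys=[]
for u in range(305,480,5):
    v=np.where(m[:,u])[0]
    if len(v): xs.append(C[v.max(),u,0]);ys.append(C[v.max(),u,1])
print('edge yaw',np.degrees(np.arctan(np.polyfit(xs,ys,1)[0])), np.std(np.polyval(np.polyfit(xs,ys,1),xs)-ys))
E
python3 lockm.py
```

```text
ring px ((334.57318115234375, 104.29866790771484), (57.88046646118164, 61.1058464050293), 166.6007537841797) P [0.4605 0.0927 0.0953] pts med [0.4601 0.0924 0.0952]
brass mean [334.03406114 107.58864629] [0.4594 0.0893 0.0955] ((459.4843444824219, 89.50640106201172), 19.215429306030273)
keyway 83 [0.4597 0.0897] ((459.6593017578125, 89.36502838134766), (17.742948532104492, 4.33953857421875), 79.53590393066406)
32949
edge yaw -12.466623372383317 0.001996493366012189
```

arm_command:
  targets:
    - [6,41,5,0,0,-0.5]
    - [6,41,5,0,0,-0.5]
    - [5.5,41,5,0,0,-0.5]
    - [5,41,5,0,0,-0.5]
    - [5,41,5,0,0,-0.5]
    - [0,0,0,0,0,0]
  grip: 50

```text
clock: 2.35
position: [0.4609, -0.2148, 0.2013]
tool_rot: [3.136, 0.004, -0.009]
force: [0.3, 0.3, 0.0]
grip_width: 0.0427
```

Run:
```python
from h import *
import pickle
f=grab('wrist'); save('w2.png',f['color'][:, 150:500]); pickle.dump(f,open('w2.pkl','wb'))
C=cloud(f);hsv=cv2.cvtColor(f['color'],cv2.COLOR_RGB2HSV)
print(f['s']['position'],np.degrees(f['s']['tool_rot']),f['s']['grip_width'])
reg=(abs(C[...,0]-.4645)<.03)&(abs(C[...,1]+.249)<.085)
for n,(a,b) in dict(red=(0,6),red2=(172,180),yellow=(20,35),green=(45,85)).items():
    m=reg&(hsv[...,0]>=a)&(hsv[...,0]<=b)&(hsv[...,1]>120)&(C[...,2]>.085)&(C[...,2]<.105)
    if m.any(): print(n,m.sum(),C[m].mean(0).round(4),cv2.minAreaRect((C[m][:,:2]*1000).astype(np.float32)))
m=reg&(abs(C[...,2]-.052)<.006); print('stand',cv2.minAreaRect((C[m][:,:2]*1000).astype(np.float32)),np.median(C[m][:,2]))
```

```text
[ 0.4608892  -0.21478687  0.20126902] [179.68117155   0.21794131  -0.51901   ] 0.04265184561636137
red 151 [ 0.4633 -0.2972  0.0936] ((463.2626037597656, -298.6100158691406), (20.97710418701172, 7.554340362548828), 89.69384765625)
yellow 211 [ 0.464  -0.2003  0.0938] ((463.7895202636719, -224.7760009765625), (72.01114654541016, 8.851883888244629), 89.92166137695312)
green 133 [ 0.4636 -0.2493  0.0943] ((463.58245849609375, -249.23297119140625), (21.320877075195312, 7.225696086883545), 89.46217346191406)
stand ((464.01947021484375, -250.50466918945312), (159.89669799804688, 50.063873291015625), 89.77986145019531) 0.051229468757937616
```

View pics/w2.png

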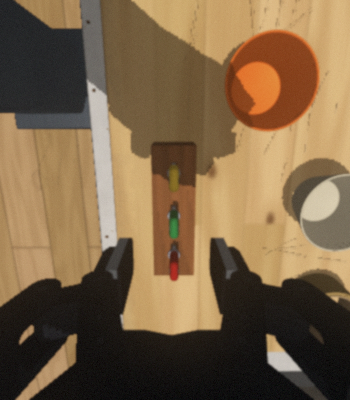

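Stand view: yellow at (173,178), green (173,222) and red (174,262) keys in the stand; the measured points agree with 50 mm slot spacing. Yellow goes first.

```bash
python3 plan.py .4637,-.2,.16,0 .4637,-.2,.085,0
```

```text
at [ 0.461  -0.2124  0.2012] [179.8   0.2  -0.4] clock 2.4 q [-0.08  0.4   0.52  1.94 -0.25  0.87  0.55] F [-0.3 -0.   0.2] M [ 0.02  0.05 -0.09] w 0.0428
[[2.8, -12.6, 41.2, 0.2, 0.2, -0.4]]
[[0.0, -0.0, 37.5, 0.0, 0.0, 0.0], [0.0, -0.0, 37.5, 0.0, 0.0, 0.0]]
```

arm_command:
  targets:
    - [3,-12.5,35,0.2,0.2,-0.4]
    - [0,0,0,0,0,0]
    - [0,0,0,0,0,0]

```text
clock: 2.7
position: [0.4643, -0.1989, 0.1663]
tool_rot: [3.141, 0.001, -0.0]
force: [0.5, -0.9, 1.0]
grip_width: 0.0431
```

```bash
python3 plan.py .4637,-.2,.085,0
```

```text
at [ 0.4643 -0.1989  0.1663] [180.   0.  -0.] clock 2.7 q [-0.08  0.44  0.48  1.98 -0.29  0.78  0.57] F [ 0.5 -0.9  1. ] M [-0.02 -0.01  0.02] w 0.0431
[[-0.2, 0.6, 40.6, 0.0, 0.0, -0.0], [-0.3, 0.6, 40.6, 0.0, 0.0, -0.0]]
```

arm_command:
  targets:
    - [-0.3,0.6,40,0,0,0]
    - [-0.3,0.6,36,0,0,0]
    - [0,0,4,0,0,0]
    - [0,0,0,0,0,0]

```text
clock: 3.1
position: [0.4672, -0.1996, 0.09]
tool_rot: [3.14, -0.006, 0.003]
force: [-0.4, 0.1, -0.4]
grip_width: 0.043
```

arm_command:
  targets:
    - [0,0,0,0,0,0]
    - [0,0,0,0,0,0]
    - [0,0,0,0,0,0]
    - [0,0,0,0,0,0]
    - [0,0,0,0,0,0]
  grip: 0
  grip_force: 60

```text
clock: 3.6
position: [0.4699, -0.2001, 0.0958]
tool_rot: [3.139, -0.012, 0.003]
force: [0.3, 0.4, -0.6]
grip_width: -0.0
```

```bash
python3 - <<'E'
from h import *
f=grab('wrist'); save('w3.png',f['color'][100:400,150:500]); s=bot.observe(); print(s['position'],s['force'],s['grip_width'],s['moment'])
E
python3 plan.py
```

```text
[ 0.46993594 -0.20011387  0.09574943] [ 0.28528979  0.91648854 -0.70488368] -0.00027638961517520585 [-0.02190396  0.0263242  -0.03323195]
at [ 0.4699 -0.2001  0.0957] [179.9  -0.7   0.2] clock 3.65 q [-0.01  0.56  0.41  2.03 -0.37  0.62  0.65] F [ 0.3  0.9 -0.7] M [-0.02  0.03 -0.03] w -0.0003
```

View pics/w3.png

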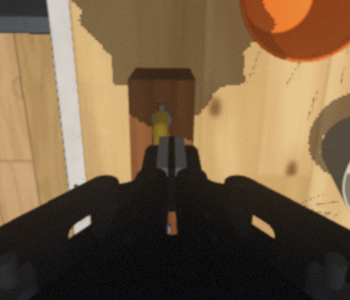

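The picture shows the closed fingers at (172,160) just south of the yellow head (161,130): the grasp missed. I'm measuring the offset.

```bash
cat > keys.py <<'E'
from h import *
import pickle,sys
f=grab('wrist'); pickle.dump(f,open('k.pkl','wb'))
C=cloud(f);hsv=cv2.cvtColor(f['color'],cv2.COLOR_RGB2HSV)
print(f['s']['position'].round(4) if hasattr(f['s']['position'],'round') else f['s']['position'])
reg=(abs(C[...,0]-.4645)<.03)&(abs(C[...,1]+.249)<.085)
for n,(a,b) in dict(red=(0,6),yellow=(20,35),green=(45,85)).items():
    m=reg&(hsv[...,0]>=a)&(hsv[...,0]<=b)&(hsv[...,1]>120)&(C[...,2]>.06)
    if m.sum()>5:
        t=m&(C[...,2]>np.percentile(C[m][:,2],95)-.004); q=C[t]
        print(n,m.sum(),'px',np.argwhere(t).mean(0).round(0)[::-1],'top',q.min(0).round(4),q.max(0).round(4),q.mean(0).round(4))
m=reg&(abs(C[...,2]-.052)<.006); print('stand',cv2.minAreaRect((C[m][:,:2]*1000).astype(np.float32)))
E
python3 keys.py
```

```text
[ 0.4699 -0.2001  0.0957]
red 11 px [244. 384.] top [ 0.4533 -0.1805  0.2049] [ 0.4544 -0.1803  0.2095] [ 0.4538 -0.1804  0.2072]
yellow 460 px [347. 341.] top [ 0.4572 -0.1899  0.1748] [ 0.4907 -0.1796  0.21  ] [ 0.4766 -0.1835  0.1915]
green 90 px [318. 387.] top [ 0.4535 -0.1836  0.2063] [ 0.4887 -0.1787  0.2107] [ 0.469  -0.1802  0.2083]
stand ((463.9705810546875, -239.61163330078125), (138.52145385742188, 50.151771545410156), 89.70572662353516)
```

Run:
```python
from h import *
import pickle
f=pickle.load(open('k.pkl','rb'));C=cloud(f);hsv=cv2.cvtColor(f['color'],cv2.COLOR_RGB2HSV)
m=(hsv[...,0]>=20)&(hsv[...,0]<=35)&(hsv[...,1]>120)&(C[...,2]>.06)&(C[...,2]<.115)&(np.hypot(C[...,0]-.464,C[...,1]+.2)<.04)
print(m.sum(),C[m].min(0),C[m].max(0),C[m].mean(0)); v,u=np.where(m);print(u.min(),u.max(),v.min(),v.max())
for vv in range(v.min(),v.max()+1,4):
    uu=np.where(m[vv])[0]; print(vv,uu.min(),uu.max(),C[vv,uu].mean(0).round(4)) if len(uu) else 0
for vv in range(235,262,3): print(vv,[ (u,C[vv,u].round(3).tolist()) for u in (318,324)])
```

```text
411 [ 0.45932735 -0.20370944  0.06702094] [ 0.46842818 -0.18825517  0.11395161] [ 0.46379047 -0.19247495  0.08893464]
303 317 210 244
210 310 312 [ 0.4642 -0.1888  0.0689]
214 305 316 [ 0.464  -0.1894  0.0756]
218 304 317 [ 0.4642 -0.1896  0.0829]
222 304 317 [ 0.4641 -0.1895  0.0904]
226 303 317 [ 0.4641 -0.191   0.0935]
230 303 317 [ 0.4642 -0.1933  0.0942]
234 303 317 [ 0.4641 -0.1958  0.0944]
238 303 308 [ 0.4613 -0.1988  0.0937]
242 303 308 [ 0.4613 -0.2013  0.0941]
235 [(318, [0.469, -0.198, 0.092]), (324, [0.474, -0.215, 0.052])]
238 [(318, [0.469, -0.188, 0.117]), (324, [0.472, -0.189, 0.116])]
241 [(318, [0.469, -0.189, 0.12]), (324, [0.472, -0.189, 0.12])]
244 [(318, [0.469, -0.189, 0.123]), (324, [0.472, -0.188, 0.124])]
247 [(318, [0.469, -0.189, 0.126]), (324, [0.472, -0.189, 0.126])]
250 [(318, [0.469, -0.189, 0.129]), (324, [0.472, -0.189, 0.13])]
253 [(318, [0.469, -0.189, 0.133]), (324, [0.472, -0.188, 0.134])]
256 [(318, [0.469, -0.189, 0.136]), (324, [0.472, -0.189, 0.137])]
259 [(318, [0.469, -0.189, 0.139]), (324, [0.472, -0.189, 0.139])]
```

Run:
```python
from h import *
import pickle
for n in('w1','w2','k'):
    f=pickle.load(open(n+'.pkl','rb'));C=cloud(f);s=f['s'];T=(C-np.array(s['position']))@rot(s)
    m=(abs(T[...,0])<.065)&(abs(T[...,1])<.03)&(T[...,2]>-.1)&(T[...,2]<.03)&(f['depth']>0)
    if n=='k': m&=C[...,2]>.1
    q=T[m]; print(n,s['grip_width'],np.round(s['position'],3),m.sum(),'z max',np.percentile(q[:,2],[50,90,99,100]).round(4),'y',np.percentile(q[:,1],[0,50,100]).round(4))
    t=q[q[:,2]>np.percentile(q[:,2],98)-.004]; print(t.min(0).round(4),t.max(0).round(4), f['depth'][m].min())
```

```text
w1 0.08530304650481171 [0.443 0.008 0.227] 27258 z max [-0.0863 -0.053  -0.0318 -0.0258] y [-0.0193 -0.0108  0.0133]
[-0.0551 -0.0121 -0.039 ] [ 0.0573  0.0109 -0.0258] 0.06850035
w2 0.04265184561636137 [ 0.461 -0.215  0.201] 31247 z max [-0.0855 -0.0574 -0.0239 -0.0144] y [-0.0189 -0.0112  0.0126]
[-0.0337 -0.0121 -0.0328] [ 0.0363  0.0115 -0.0144] 0.068682075
k -0.00027638961517520585 [ 0.47  -0.2    0.096] 30251 z max [-0.0858 -0.0612 -0.0264 -0.0165] y [-0.019  -0.0117  0.0118]
[-0.0124 -0.0121 -0.037 ] [ 0.0147 -0.0063 -0.0165] 0.06858321
```

The fingers show at tool z ≈ -16 mm when shut, about 33 mm further back than stated, while stand, table and box heights agree; so the real grasp is ~34 mm higher than assumed. I open and go lower, watching force.

arm_command:
  targets:
    - [0,0,0,0,0,0]
    - [0,0,0,0,0,0]
    - [0,0,0,0,0,0]
  grip: 45

```text
clock: 4.0
position: [0.4697, -0.2001, 0.0954]
tool_rot: [3.139, -0.012, 0.003]
force: [0.1, -0.5, -0.3]
grip_width: 0.0384
```

```bash
python3 plan.py .4639,-.2,.051,0
```

```text
at [ 0.4697 -0.2001  0.0954] [179.9  -0.7   0.2] clock 4.0 q [-0.01  0.56  0.41  2.03 -0.37  0.62  0.65] F [ 0.1 -0.5 -0.3] M [-0.04 -0.06 -0.07] w 0.0384
[[-6.3, -0.2, 44.4, 0.1, -0.7, 0.2]]
```

arm_command:
  targets:
    - [-5,0,15,0,-0.7,0]
    - [-1,0,15,0,0,0]
    - [0,0,12,0,0,0]
    - [0,0,0,0,0,0]

```text
clock: 4.4
position: [0.4629, -0.1999, 0.05]
tool_rot: [3.14, 0.003, 0.003]
force: [-0.0, 0.0, -0.5]
grip_width: 0.0384
```

```bash
python3 plan.py .4639,-.2,.051,0
```

```text
at [ 0.4629 -0.1999  0.05  ] [179.9   0.2   0.2] clock 4.4 q [ 0.03  0.63  0.35  2.05 -0.41  0.53  0.68] F [-0.   0.  -0.5] M [0.01 0.   0.01] w 0.0384
[[1.0, 0.1, -1.0, 0.1, 0.2, 0.2]]
```

arm_command:
  targets:
    - [1,0,-1,0,0,0]
    - [0,0,0,0,0,0]
    - [0,0,0,0,0,0]
    - [0,0,0,0,0,0]
  grip: 0
  grip_force: 60

```text
clock: 4.8
position: [0.464, -0.2002, 0.0514]
tool_rot: [3.139, 0.003, 0.003]
force: [-0.4, 0.2, -1.3]
grip_width: 0.0096
```

```bash
python3 plan.py .464,-.2,.165,0,0,40 .453,.045,.165,-10.7
```

```text
at [ 0.464  -0.2002  0.0514] [179.9   0.2   0.2] clock 4.8 q [ 0.03  0.63  0.36  2.05 -0.41  0.53  0.68] F [-0.4  0.2 -1.3] M [-0.01  0.03 -0.  ] w 0.0096
[[-0.1, 0.0, -37.9, 0.0, 0.1, 0.1], [-0.1, -0.0, -37.9, 0.0, 0.1, 0.1], [-0.0, -0.0, -37.9, 0.0, 0.1, 0.1]]
[[-1.8, -40.8, -0.0, 0.0, -0.0, 1.8], [-3.1, -40.8, -0.0, 0.0, -0.0, 1.8], [-4.4, -40.6, -0.0, 0.0, -0.0, 1.8], [-5.6, -40.5, -0.0, 0.0, -0.0, 1.8], [-6.9, -40.3, -0.0, 0.0, -0.0, 1.8], [-8.1, -40.1, -0.0, 0.0, -0.0, 1.8]]
```

arm_command:
  targets:
    - [0,0,-15,0,0,0]
    - [0,0,-25,0,0,0]
    - [0,0,-37,0,0,0]
    - [0,0,-37,0,0,0]
    - [0,0,0,0,0,0]

```text
clock: 5.3
position: [0.464, -0.2001, 0.1702]
tool_rot: [3.14, 0.003, 0.002]
force: [-0.8, 0.2, -1.4]
grip_width: 0.0091
```

arm_command:
  targets:
    - [-2,-41,0,0,0,1.8]
    - [-3,-41,0,0,0,1.8]
    - [-4.5,-41,0,0,0,1.8]
    - [-5.5,-40.5,0,0,0,1.8]
    - [-7,-40,0,0,0,1.8]
    - [-8,-40,0,0,0,1.8]
    - [0,0,0,0,0,0]
    - [0,0,0,0,0,0]

```text
clock: 6.1
position: [0.4525, 0.0541, 0.17]
tool_rot: [3.14, -0.002, -0.195]
force: [0.2, -0.5, -0.1]
grip_width: 0.009
```

```bash
cat > look.py <<'E'
from h import *
import pickle,sys
f=grab('wrist'); pickle.dump(f,open('l.pkl','wb'))
C=cloud(f);hsv=cv2.cvtColor(f['color'],cv2.COLOR_RGB2HSV);s=f['s']
near=(np.hypot(C[...,0]-.4597,C[...,1]-.0897)<.03)&(abs(C[...,2]-.0965)<.01)
yel=near&(hsv[...,0]>15)&(hsv[...,0]<35)&(hsv[...,1]>100); print('brass',cv2.minEnclosingCircle((C[yel][:,:2]*1000).astype(np.float32)),C[yel][:,2].mean())
d=near&(f['color'].max(2)<60)&(np.hypot(C[...,0]-.4597,C[...,1]-.0897)<.014);q=C[d][:,:2]
if len(q)>5: print('keyway',d.sum(),q.mean(0).round(4),cv2.minAreaRect((q*1000).astype(np.float32)))
T=(C-np.array(s['position']))@rot(s)
k=(abs(T[...,0])<.02)&(abs(T[...,1])<.03)&(T[...,2]>-.012)&(T[...,2]<.05)
# key part below the fingers, tool frame
for a in np.arange(-.012,.05,.004):
    b=k&(T[...,2]>=a)&(T[...,2]<a+.004)
    if b.any(): print(round(a,3),b.sum(),T[b].min(0).round(4),T[b].max(0).round(4))
if len(sys.argv)>1: save(sys.argv[1],f['color'][:330,150:500])
E
python3 look.py w4.png; python3 plan.py
```

```text
brass ((459.9026184082031, 92.55039978027344), 19.602258682250977) 0.09564464077410535
keyway 126 [0.4601 0.0928] ((459.7735595703125, 92.63973999023438), (20.04500961303711, 4.115759372711182), 78.94749450683594)
-0.008 19 [-0.0032 -0.0071 -0.0052] [ 0.0057 -0.004  -0.0041]
-0.004 61 [-0.0033 -0.01   -0.0039] [ 0.0057 -0.0048 -0.0002]
0.0 24 [-0.0003 -0.01    0.    ] [ 0.0027 -0.0063  0.0037]
0.004 13 [-0.0004 -0.0098  0.0047] [ 0.0028 -0.0093  0.0078]
0.008 5 [ 0.0003 -0.0095  0.0088] [ 0.0028 -0.0092  0.0094]
0.012 9 [-0.0004 -0.0097  0.0147] [ 0.0029 -0.0076  0.016 ]
0.016 23 [-0.0005 -0.0099  0.0161] [ 0.0029 -0.0073  0.02  ]
0.02 14 [-0.0005 -0.0101  0.0201] [ 0.0029 -0.0094  0.024 ]
0.024 11 [-0.0005 -0.01    0.0242] [ 0.003  -0.0092  0.0278]
0.028 9 [ 0.0002 -0.0098  0.0281] [ 0.003  -0.0093  0.032 ]
0.032 6 [-0.0006 -0.0098  0.0321] [ 0.003  -0.0091  0.0335]
at [0.4525 0.0541 0.1699] [ 1.799e+02 -1.000e-01 -1.120e+01] clock 6.15 q [-0.68  0.37  0.54  2.1  -0.28  0.74 -0.16] F [-0.2  1.  -0.9] M [ 0.02 -0.   -0.03] w 0.0091
```

View pics/w4.png

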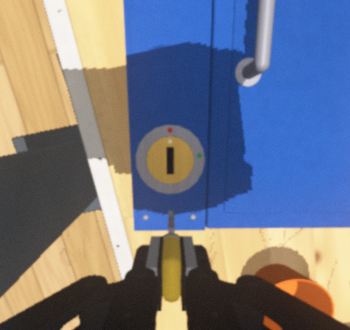

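View: keyway (170,160), red mark (170,130), green mark (200,155), with the yellow key's blade below the fingers at (171,222). Lock agrees with the top camera at (0.460, 0.0927).

```bash
python3 plan.py .4587,.0930,.168,-11
```

```text
at [0.4525 0.0541 0.1699] [ 1.799e+02 -1.000e-01 -1.120e+01] clock 6.15 q [-0.68  0.37  0.54  2.1  -0.28  0.74 -0.16] F [-0.2  1.  -0.9] M [ 0.02 -0.   -0.03] w 0.0091
[[-1.4, -39.4, 1.8, 0.1, -0.1, -0.2]]
```

arm_command:
  targets:
    - [-1,-20,1,0,0,0]
    - [0,-18,1,0,0,0]
    - [0,0,0,0,0,0]
    - [0,0,0,0,0,0]

```text
clock: 6.55
position: [0.4595, 0.088, 0.1677]
tool_rot: [3.14, -0.002, -0.201]
force: [0.4, 0.3, -0.9]
grip_width: 0.0095
```

```bash
python3 plan.py .4587,.0930,.163,-11
```

```text
at [0.4595 0.088  0.1677] [ 1.799e+02 -1.000e-01 -1.150e+01] clock 6.55 q [-0.73  0.39  0.54  2.07 -0.29  0.75 -0.22] F [ 0.4  0.3 -0.9] M [ 0.    0.03 -0.  ] w 0.0095
[[-1.8, -4.8, 4.7, 0.1, -0.1, -0.5]]
```

arm_command:
  targets:
    - [-1.8,-5,5,0,0,-0.5]
    - [0,0,10,0,0,0]
    - [0,0,10,0,0,0]
    - [0,0,0,0,0,0]

```text
clock: 6.95
position: [0.4585, 0.0907, 0.1404]
tool_rot: [3.139, -0.002, -0.195]
force: [-0.4, -0.4, -0.2]
grip_width: 0.0093
```

```bash
python3 plan.py .4587,.0930,.13,-11
```

```text
at [0.4585 0.0907 0.1404] [ 1.799e+02 -1.000e-01 -1.120e+01] clock 6.95 q [-0.71  0.44  0.5   2.1  -0.32  0.68 -0.19] F [-0.4 -0.4 -0.2] M [-0.02 -0.01  0.01] w 0.0093
[[-0.2, -2.4, 10.4, 0.1, -0.1, -0.2]]
```

arm_command:
  targets:
    - [0,-2.5,0,0,0,0]
    - [0,0,0,0,0,0]
    - [0,0,0,0,0,0]

```text
clock: 7.25
position: [0.4589, 0.0927, 0.14]
tool_rot: [3.138, -0.001, -0.196]
force: [0.0, -0.2, 0.5]
grip_width: 0.0093
```

arm_command:
  targets:
    - [0,0,5,0,0,0]
    - [0,0,5,0,0,0]
    - [0,0,5,0,0,0]
    - [0,0,0,0,0,0]

```text
clock: 7.65
position: [0.4591, 0.0929, 0.1241]
tool_rot: [3.139, -0.002, -0.195]
force: [0.5, -0.2, -0.7]
grip_width: 0.0088
```

```bash
python3 plan.py .4587,.0930,.096,-11
```

```text
at [0.4591 0.0929 0.1241] [ 1.799e+02 -1.000e-01 -1.120e+01] clock 7.65 q [-0.7   0.46  0.48  2.11 -0.35  0.65 -0.17] F [ 0.5 -0.2 -0.7] M [-0.    0.07 -0.02] w 0.0088
[[-0.4, -0.0, 28.1, 0.1, -0.1, -0.2]]
```

Tip is inside (≈9 mm below the lock's face) with no force.

arm_command:
  targets:
    - [-0.4,0,7,0,0,0]
    - [0,0,7,0,0,0]
    - [0,0,7,0,0,0]
    - [0,0,5,0,0,0]
    - [0,0,0,0,0,0]

```text
clock: 8.15
position: [0.4585, 0.0928, 0.0953]
tool_rot: [3.139, -0.001, -0.195]
force: [-0.6, 0.0, 0.2]
grip_width: 0.0092
```

arm_command:
  targets:
    - [0,0,1,0,0,6]
    - [0,0,0,0,0,6]
    - [0,0,0,0,0,6]

```text
clock: 8.45
position: [0.4593, 0.0925, 0.0953]
tool_rot: [3.141, -0.003, -0.519]
force: [-0.3, -0.9, -2.7]
grip_width: 0.0088
```

```bash
python3 plan.py
```

```text
at [0.4593 0.0925 0.0953] [ 1.80e+02 -1.00e-01 -2.97e+01] clock 8.45 q [-0.72  0.53  0.53  2.13 -0.47  0.59 -0.38] F [-0.3 -0.9 -2.7] M [-0.13 -0.08  0.04] w 0.0088
```

arm_command:
  targets:
    - [0,0,0,0,0,6]
    - [0,0,0,0,0,6]
    - [0,0,0,0,0,6]

```text
clock: 8.75
position: [0.4595, 0.0925, 0.0955]
tool_rot: [-3.141, -0.003, -0.847]
force: [-0.2, -1.3, -3.8]
grip_width: 0.009
```

```bash
python3 plan.py; python3 look.py w5.png|head -2
```

```text
at [0.4595 0.0925 0.0955] [-180.    -0.2  -48.5] clock 8.75 q [-0.79  0.56  0.62  2.13 -0.56  0.61 -0.62] F [-0.2 -1.3 -3.8] M [-0.18 -0.02  0.04] w 0.009
brass ((461.1700134277344, 93.26239013671875), 19.322107315063477) 0.09576346493939132
keyway 26 [0.4657 0.0999] ((465.9902038574219, 99.98983001708984), (3.0077571868896484, 5.143917083740234), 88.02357482910156)
```

View pics/w5.png

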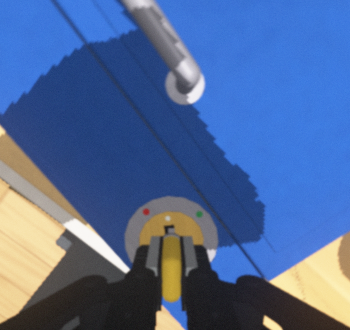

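Yellow fits: the white dot (167,217) has moved from red (146,211) toward green (198,213). Continuing to the stop.

arm_command:
  targets:
    - [0,0,0,0,0,7]
    - [0,0,0,0,0,7]
    - [0,0,0,0,0,7]
    - [0,0,0,0,0,7]
    - [0,0,0,0,0,7]

```text
clock: 9.3
position: [0.4595, 0.0922, 0.0956]
tool_rot: [-3.139, -0.002, -1.474]
force: [0.6, -0.6, -3.9]
grip_width: 0.009
```

arm_command:
  targets:
    - [0,0,0,0,0,5]
    - [0,0,0,0,0,5]
    - [0,0,0,0,0,3]
    - [0,0,0,0,0,2]

```text
clock: 9.7
position: [0.4595, 0.0921, 0.0956]
tool_rot: [-3.139, -0.002, -1.741]
force: [-0.4, -0.3, 0.5]
grip_width: 0.009
```

```bash
python3 plan.py
```

```text
at [0.4595 0.0921 0.0956] [-1.799e+02 -1.000e-01 -9.980e+01] clock 9.7 q [-0.94  0.66  0.86  2.14 -0.79  0.71 -1.28] F [-0.4 -0.3  0.5] M [-0.18  0.    0.16] w 0.009
```

Turned 88.6° and the moment is rising, so it is at the stop. Release, rise, and look.

arm_command:
  targets:
    - [0,0,0,0,0,0]
    - [0,0,0,0,0,0]
    - [0,0,0,0,0,0]
    - [0,0,-10,0,0,0]
    - [0,0,-30,0,0,0]
    - [0,0,-40,0,0,0]
    - [0,0,0,0,0,0]
  grip: 35

```text
clock: 10.4
position: [0.459, 0.091, 0.1799]
tool_rot: [-3.141, -0.003, -1.736]
force: [1.2, -0.2, -1.7]
grip_width: 0.0295
```

```bash
python3 plan.py
python3 - <<'E'
from h import *
import pickle
f=grab('wrist');pickle.dump(f,open('b.pkl','wb'));C=cloud(f);I=f['color'];save('w6.png',I[:360])
a=np.radians(-11);bx=np.array([np.cos(a),np.sin(a)]);by=np.array([-np.sin(a),np.cos(a)])
Q=C[...,:2]-np.array([.46,.0927]); X=Q@bx; Y=Q@by
m=(C[...,2]>.115)&(C[...,2]<.14)&(X>.03)&(X<.15)&(Y>-.02)&(Y<.2)&(f['depth']>.1)
p=C[m];print('bar',m.sum(),p.min(0),p.max(0),'box',X[m].min(),X[m].max(),Y[m].min(),Y[m].max())
r=cv2.minAreaRect((p[:,:2]*1000).astype(np.float32));print(r)
m=(C[...,2]>.1)&(C[...,2]<.16)&(np.hypot(X,Y)<.03);print('key top',C[m&(C[...,2]>.13)].mean(0), m.sum())
E
```

```text
at [0.459  0.091  0.1799] [-180.    -0.2  -99.5] clock 10.4 q [-1.08  0.55  1.05  2.07 -0.62  0.88 -1.41] F [ 1.2 -0.2 -1.7] M [ 0.02  0.01 -0.  ] w 0.0295
bar 1793 [0.52676218 0.14119508 0.11536321] [0.5514743  0.22864012 0.13567281] box 0.05483724037016858 0.06488111352928527 0.06134201830447655 0.150474401918843
((538.9688110351562, 185.23687744140625), (89.1250228881836, 9.938745498657227), 79.19365692138672)
key top [0.46149507 0.09175268 0.13795265] 456
```

View pics/w6.png

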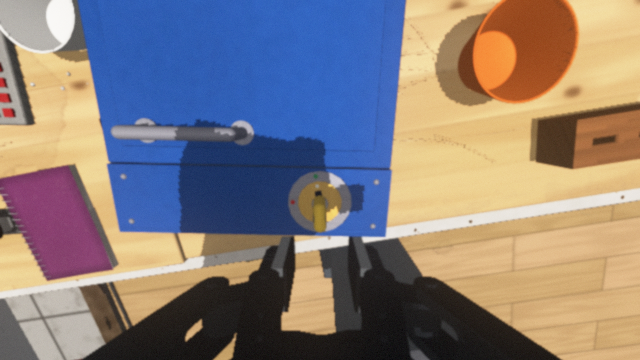

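The dot stands at the green mark and the yellow key stays in the lock (319,200). Bar runs (115,132)–(245,132) with centre (0.539, 0.185), consistent with the top view.

```bash
python3 plan.py .539,.1852,.175,-10.8
```

```text
at [0.4583 0.0914 0.1782] [180.   -0.2 -99.4] clock 10.45 q [-1.07  0.55  1.05  2.07 -0.62  0.88 -1.4 ] F [ 0.3 -0.5  1. ] M [ 0.04 -0.02 -0.02] w 0.0295
[[-8.8, -5.4, 0.2, 0.0, -0.0, -7.4], [-8.1, -6.4, 0.2, 0.0, -0.0, -7.4], [-7.2, -7.4, 0.2, 0.0, -0.0, -7.4], [-6.1, -8.3, 0.2, 0.0, -0.0, -7.4], [-5.0, -9.0, 0.2, 0.0, -0.0, -7.4], [-3.8, -9.6, 0.3, 0.0, -0.0, -7.4], [-2.6, -10.0, 0.3, 0.0, -0.0, -7.4], [-1.3, -10.2, 0.3, 0.0, -0.0, -7.4]]
[[0.1, -10.3, 0.3, 0.0, -0.0, -7.4], [1.4, -10.2, 0.3, 0.0, -0.0, -7.4], [2.7, -10.0, 0.3, 0.0, -0.0, -7.4], [3.9, -9.5, 0.3, 0.0, -0.0, -7.4]]
```

arm_command:
  targets:
    - [-9,-5.5,0,0,0,-7.4]
    - [-8,-6.5,0,0,0,-7.4]
    - [-7,-7.5,0,0,0,-7.4]
    - [-6,-8.5,0,0,0,-7.4]
    - [-5,-9,0,0,0,-7.4]
    - [-4,-9.5,0,0,0,-7.4]
    - [-2.5,-10,0,0,0,-7.4]
    - [-1.5,-10,0,0,0,-7.4]

```text
clock: 11.25
position: [0.5101, 0.1562, 0.1766]
tool_rot: [3.135, 0.002, -0.662]
force: [-0.7, 0.3, -0.2]
grip_width: 0.0301
```

arm_command:
  targets:
    - [0,-10.5,0,0,0,-7.4]
    - [1.5,-10,0,0,0,-7.4]
    - [2.5,-10,0,0,0,-7.4]
    - [4,-9.5,0,0,0,-7.4]
    - [0,0,0,0,0,0]
    - [0,0,0,0,0,0]

```text
clock: 11.85
position: [0.5347, 0.1897, 0.1743]
tool_rot: [3.135, 0.009, -0.122]
force: [-0.6, -0.9, 0.4]
grip_width: 0.0298
```

```bash
python3 plan.py .539,.1852,.14,-10.8
```

```text
at [0.5347 0.1897 0.1743] [179.6   0.5  -7. ] clock 11.85 q [-0.82  0.54  0.53  1.81 -0.34  0.89 -0.25] F [-0.6 -0.9  0.4] M [ 0.    0.02 -0.03] w 0.0298
[[5.1, 3.7, 34.2, 0.4, 0.5, 3.8]]
```

arm_command:
  targets:
    - [5,3.5,10,0.4,0.5,3.8]
    - [0,0,20,0,0,0]
    - [0,0,0,0,0,0]
    - [0,0,0,0,0,0]

```text
clock: 12.25
position: [0.5382, 0.1834, 0.1439]
tool_rot: [3.141, 0.0, -0.205]
force: [-0.0, 0.9, -0.3]
grip_width: 0.0301
```

```bash
python3 plan.py .539,.1852,.099,-10.8
```

```text
at [0.5382 0.1834 0.1439] [180.    0.  -11.7] clock 12.25 q [-0.8   0.59  0.53  1.84 -0.39  0.82 -0.28] F [-0.   0.9 -0.3] M [-0.03 -0.01 -0.02] w 0.0301
[[0.5, -2.0, 44.9, 0.0, 0.0, -0.9]]
```

arm_command:
  targets:
    - [0.5,-2,15,0,0,-0.8]
    - [0,0,15,0,0,0]
    - [0,0,12,0,0,0]
    - [0,0,0,0,0,0]
    - [0,0,0,0,0,0]

```text
clock: 12.75
position: [0.5391, 0.1854, 0.0994]
tool_rot: [3.141, -0.0, -0.192]
force: [0.3, -0.2, -1.1]
grip_width: 0.0298
```

arm_command:
  targets:
    - [0,0,0,0,0,0]
    - [0,0,0,0,0,0]
    - [0,0,0,0,0,0]
    - [0,0,0,0,0,0]
  grip: 0
  grip_force: 60

```text
clock: 13.15
position: [0.538, 0.1856, 0.1]
tool_rot: [3.141, 0.002, -0.192]
force: [1.4, -0.5, -6.5]
grip_width: 0.0077
```

```bash
cat > arc.py <<'E'
import numpy as np,sys
from h import *
s=bot.observe();p=np.array(s['position']);print(p.round(4),np.degrees(s['tool_rot']).round(1),s['force'].round(1),s['grip_width'],s['clock'])
# angle now from z: handle = TCP + .03 ; tool x = box x, tool z = down
t0=float(sys.argv[1]);t1=float(sys.argv[2]);n=int(sys.argv[3])
h=lambda t:np.array([-115*np.cos(t)+42*np.sin(t),115*np.sin(t)+42*np.cos(t)])
T=np.radians(np.linspace(t0,t1,n+1))
print([[round(float(a),1),0,round(float(-b),1),0,0,0] for a,b in np.diff([h(t) for t in T],axis=0)])
E
python3 arc.py 0 56 16
```

```text
[0.538  0.1856 0.1   ] [ 1.8e+02  1.0e-01 -1.1e+01] [ 1.4 -0.5 -6.5] 0.007708705158620571 13.15
[[2.8, 0, -6.9, 0, 0, 0], [3.2, 0, -6.8, 0, 0, 0], [3.6, 0, -6.6, 0, 0, 0], [4.0, 0, -6.3, 0, 0, 0], [4.4, 0, -6.1, 0, 0, 0], [4.7, 0, -5.8, 0, 0, 0], [5.1, 0, -5.5, 0, 0, 0], [5.4, 0, -5.2, 0, 0, 0], [5.7, 0, -4.8, 0, 0, 0], [6.0, 0, -4.5, 0, 0, 0], [6.3, 0, -4.1, 0, 0, 0], [6.5, 0, -3.7, 0, 0, 0], [6.7, 0, -3.3, 0, 0, 0], [6.9, 0, -2.9, 0, 0, 0], [7.1, 0, -2.5, 0, 0, 0], [7.2, 0, -2.0, 0, 0, 0]]
```

arm_command:
  targets:
    - [2.8,0,-7,0,0,0]
    - [3.2,0,-7,0,0,0]
    - [3.6,0,-6.6,0,0,0]
    - [4,0,-6.3,0,0,0]

```text
clock: 13.55
position: [0.5519, 0.1829, 0.1284]
tool_rot: [3.14, 0.003, -0.191]
force: [2.2, 0.3, -9.7]
grip_width: 0.0077
```

```bash
cat > lid.py <<'E'
from h import *
import sys
f=grab(sys.argv[1]);C=cloud(f);hsv=cv2.cvtColor(f['color'],cv2.COLOR_RGB2HSV);print(f['s']['clock'],np.round(f['s']['position'],4),np.round(f['s']['force'],1),f['s']['grip_width'])
a=np.radians(-10.9);bx=np.array([np.cos(a),np.sin(a)]);by=np.array([-np.sin(a),np.cos(a)])
Q=C[...,:2]-np.array([.652,.1636]);X=Q@bx;Y=Q@by
m=(hsv[...,0]>100)&(hsv[...,0]<130)&(hsv[...,1]>120)&(X>-.16)&(X<.1)&(abs(Y)<.12)&(C[...,2]>.1)&(C[...,2]<.35)
print('blue above',m.sum())
if m.sum()>50:
    p=np.c_[X[m],C[...,2][m]]; c=np.polyfit(p[:,0],p[:,1],1) if np.ptp(p[:,0])>.03 else None; print('X',p[:,0].min(),p[:,0].max(),'z max',p[:,1].max(),'angle',None if c is None else np.degrees(np.arctan(-c[0])), 'edge ang',np.degrees(np.arctan2(p[:,1].max()-.087,-p[p[:,1].argmax(),0])))
if len(sys.argv)>2: save(sys.argv[2],f['color'])
E
python3 lid.py top;python3 lid.py wrist
```

```text
13.55 [0.5519 0.1829 0.1284] [ 2.2  0.3 -9.7] 0.007687435621612012
blue above 935
X -0.1576331238998125 -0.0037567299975673476 z max 0.16350370506167725 angle 13.118657652797713 edge ang 37.713441755150804
13.6 [0.5527 0.1828 0.1294] [-3.1  0.1  2.3] 0.007799873563157378
blue above 28356
X -0.15328759300754807 -0.013045831363022883 z max 0.28520230742960134 angle 18.84469521564031 edge ang 63.299264638037506
```

Lid rises with the bar (~14°). Continuing the arc.

arm_command:
  targets:
    - [4.4,0,-6,0,0,0]
    - [4.7,0,-5.8,0,0,0]
    - [5,0,-5.5,0,0,0]
    - [5.4,0,-5.2,0,0,0]
    - [5.7,0,-4.8,0,0,0]

```text
clock: 14.15
position: [0.5775, 0.178, 0.1572]
tool_rot: [3.14, 0.005, -0.191]
force: [-4.8, 1.6, -3.7]
grip_width: 0.0075
```

```bash
python3 - <<'E'
from h import *
s=bot.observe();p=np.array(s['position']);d=p-np.array([.538,.1856,.1]);a=np.radians(-10.9)
x=d[0]*np.cos(a)+d[1]*np.sin(a);v=np.array([-.115+x,.042+d[2]])
print(p,s['tool_rot'],s['force'],s['grip_width'],'r',np.hypot(*v),'ang',np.degrees(np.arctan2(v[1],-v[0])-np.arctan2(42,115)),'q',np.round(s['qpos'],2))
E
python3 lid.py top
```

```text
[0.57747167 0.17796989 0.15724789] [ 3.14017473  0.00479371 -0.1911462 ] [-4.78571141  1.55916677 -3.70055922] 0.007462889534379298 r 0.12427722861642622 ang 32.933622516375706 q [-0.75  0.62  0.53  1.73 -0.39  0.9  -0.25]
14.15 [0.5775 0.178  0.1572] [-4.8  1.6 -3.7] 0.007462889534379298
blue above 859
X -0.14729103397756668 -0.001438111118612201 z max 0.1763437541122984 angle 30.611264733299446 edge ang 37.219076846469235
```

arm_command:
  targets:
    - [6,0,-4.4,0,0,0]
    - [6.3,0,-4,0,0,0]
    - [6.5,0,-3.6,0,0,0]
    - [6.8,0,-3.2,0,0,0]

```text
clock: 14.6
position: [0.6037, 0.1729, 0.174]
tool_rot: [3.14, 0.007, -0.191]
force: [-4.6, 1.6, -5.7]
grip_width: 0.0073
```

```bash
python3 lid.py top; python3 lid.py scene s2.png
```

```text
14.6 [0.6037 0.1729 0.174 ] [-4.6  1.6 -5.7] 0.00726445499857947
blue above 680
X -0.14671739442687062 -0.00019114814786963736 z max 0.20089675928760886 angle 45.0473997206981 edge ang 50.91982256255237
14.65 [0.6049 0.1727 0.1745] [-4.9  2.9  0.2] 0.007690303397787561
blue above 83
X -0.1598118386492692 -0.04410658971850177 z max 0.20229814431934778 angle -27.632487321188403 edge ang 49.826934640942554
```

View pics/s2.png

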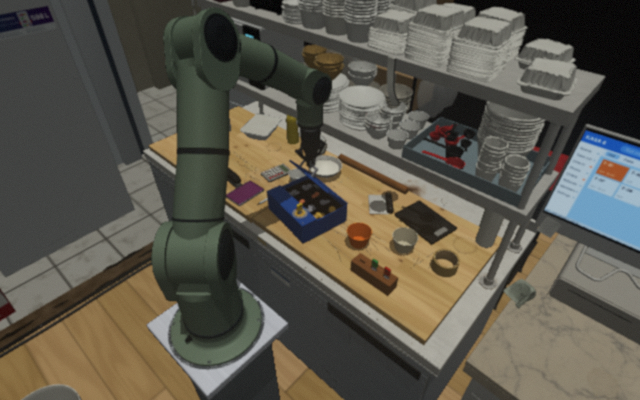

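The scene view shows the lid standing up (box open at (300,200)), the wrist at (317,88) still clear of the shelf, green and red keys in the stand. A little further.

arm_command:
  targets:
    - [6.8,0,-3,0,0,0]
    - [7,0,-2.6,0,0,0]
    - [7,0,-2,0,0,0]

```text
clock: 15.0
position: [0.6244, 0.169, 0.1817]
tool_rot: [3.141, 0.008, -0.191]
force: [-5.7, 0.0, -2.4]
grip_width: 0.0079
```

```bash
python3 lid.py top
```

```text
15.0 [0.6244 0.169  0.1817] [-5.7  0.  -2.4] 0.007911223988474393
blue above 495
X -0.15932777798368405 -0.00043732152790689003 z max 0.21656543157010252 angle 49.63008469370677 edge ang 61.38519722020218
```

By the bar's circle the lid is at ~57°. Release with a small opening and withdraw straight up.

arm_command:
  targets:
    - [0,0,0,0,0,0]
    - [0,0,0,0,0,0]
    - [0,0,0,0,0,0]
  grip: 21

```text
clock: 15.35
position: [0.6275, 0.1681, 0.1829]
tool_rot: [3.141, 0.002, -0.192]
force: [0.5, 0.2, 0.2]
grip_width: 0.0179
```

arm_command:
  targets:
    - [0,0,-6,0,0,0]
    - [0,0,-10,0,0,0]
    - [0,0,-20,0,0,0]
    - [0,0,-30,0,0,0]

```text
clock: 15.75
position: [0.6264, 0.1678, 0.25]
tool_rot: [3.139, 0.005, -0.192]
force: [1.1, 0.3, 0.1]
grip_width: 0.0176
```

```bash
python3 lid.py top; python3 plan.py
```

```text
15.75 [0.6264 0.1678 0.25  ] [1.1 0.3 0.1] 0.01763811435252265
blue above 478
X -0.14982038644847012 -0.0004033919355464121 z max 0.21618892872395368 angle 52.51149877507098 edge ang 61.13799831532265
at [0.6285 0.1677 0.2558] [-1.8e+02 -1.0e-01 -1.1e+01] clock 15.8 q [-0.71  0.59  0.57  1.51 -0.34  1.14 -0.26] F [ 0.8 -0.6  5.4] M [-0.   -0.03  0.06] w 0.0181
```

arm_command:
  targets:
    - [-20,0,-15,0,0,0]
    - [-40,0,-5,0,0,0]
    - [-40,0,0,0,0,0]
    - [-40,0,0,0,0,0]
    - [0,0,0,0,0,0]
    - [0,0,0,0,0,0]
    - [0,0,0,0,0,0]

```text
clock: 16.5
position: [0.4885, 0.1949, 0.2825]
tool_rot: [-3.134, -0.008, -0.193]
force: [0.7, 0.4, 0.5]
grip_width: 0.0181
```

```bash
python3 plan.py
python3 - <<'E'
from h import *
f=grab('wrist');t=grab('top');save('end.png',np.vstack([f['color'][:360],cv2.resize(t['color'][150:260,150:465],(640,224))]))
a=np.radians(-10.9);bx=np.array([np.cos(a),np.sin(a)]);by=np.array([-np.sin(a),np.cos(a)])
for g in(t,f):
    C=cloud(g);hsv=cv2.cvtColor(g['color'],cv2.COLOR_RGB2HSV);Q=C[...,:2]-np.array([.652,.1636]);X=Q@bx;Y=Q@by
    m=(hsv[...,0]>100)&(hsv[...,0]<130)&(hsv[...,1]>120)&(X>-.09)&(X<.03)&(abs(Y)<.12)&(C[...,2]>.11)&(C[...,2]<.26)&(C[...,2]-.087>-X*.9)
    p=np.c_[X[m],C[...,2][m]]
    if m.sum()>30: w=np.linalg.svd(p-p.mean(0),full_matrices=False)[2][0];print('lid',m.sum(),p.min(0),p.max(0),'ang',np.degrees(np.arctan2(abs(w[1]),abs(w[0]))))
    y=(hsv[...,0]>20)&(hsv[...,0]<35)&(hsv[...,1]>120)&(np.hypot(C[...,0]-.46,C[...,1]-.0927)<.03)&(C[...,2]>.125)&(C[...,2]<.16)
    if y.any(): print('key',C[y].mean(0))
E
```

```text
at [0.4885 0.1949 0.2825] [-179.5   -0.5  -11.1] clock 16.5 q [-0.97  0.34  0.63  1.81 -0.23  1.06 -0.45] F [0.7 0.4 0.5] M [ 0.04 -0.02  0.02] w 0.0181
lid 739 [-0.07574682  0.11021224] [-0.00209963  0.21913622] ang 56.326550873375815
key [0.4600377  0.09420221 0.1388417 ]
lid 3625 [-0.07562104  0.11745681] [-0.01031236  0.21225485] ang 54.61647245037443
key [0.46141447 0.09493803 0.13567654]
```

View pics/end.png

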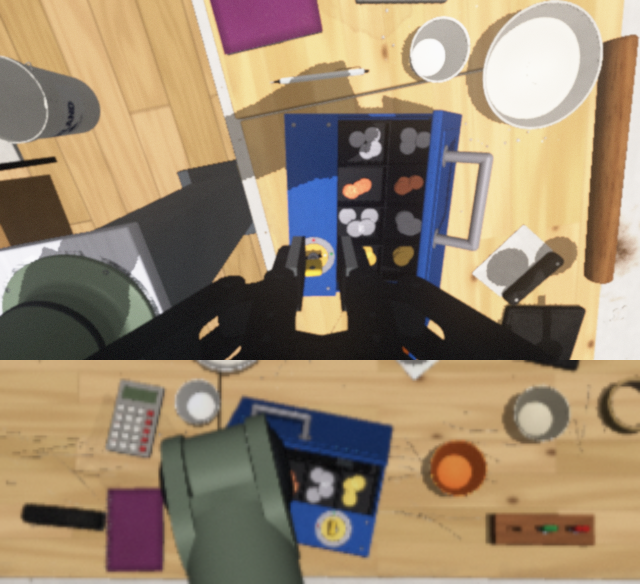

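The lid stands at about 55° on its own. The yellow key is in the lock (333,530), green (547,530) and red (580,528) are in the stand, the bystanders are in place, and nothing touches the arm.

```bash
python3 -c "
from workcell import bot
print(bot.job_done())"
```

```text
the job is handed in; nothing more can be done
None
```

The job is handed in: the yellow key, the first I tried, turned the lock clockwise to its stop, and the lid now stands open on its own. I turned the key about 88°, until the twisting moment rose and the dot reached the green mark, then left it in the lock. I lifted the lid by its bar, let go, and withdrew. The run took about 16.5 s of the 72 s allowed.

**Last checks:**
- **Lid:** it measured 56° from the top camera and 55° from the wrist camera after release; the path of the bar gave about 57°.
- **Yellow key:** its head is within about 2 mm of the lock's axis, at the height of a fully inserted key.
- **Other keys:** green and red never left the stand.
- **Bystanders and arm:** by eye the bystanders were where they started, and the arm was clear of everything with no contact force.

**Disagreements and misses:**
- **Fingertip position:** the first grasp closed on air above the key. The wrist camera put the shut fingertips about 33 mm further back than the text states. Using that measured value, the next grasp held.
- **Bar grip:** the fingers read 7.7 mm on the 10 mm bar, but it did not slip.
- **Lock position:** the first distant wrist view of the lock was 3 mm off the top camera; a closer look agreed with the top camera.

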